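# Slide a glazed tile along the rail into the marked corner

## Robot

A 6-joint arm with a two-finger parallel gripper is mounted at the origin on the work surface. World frame = base frame: x ahead of the robot, y to its left, z up, the work surface at z = 0. Lengths are in m, angles in rad, forces in N, time in s.
With the tool pointing down it reaches from about 0.35 to 0.925 m from the base axis. Payload 6.4 kg.
Tool frame: the origin (TCP) lies at the very end of the fingers, on their centre line; the grasp point (between the pads) lies 19 mm behind it; z points along the fingers, y is the direction in which the jaws open and shut (so a half turn about z gives the same grasp; the last joint's range is limited). The gripper opens to 94 mm and grips with 3 to 60 N. Pads are 16 mm wide; open, the fingers measure 119 mm over their backs; the gripper's body (75 mm by 177 mm) begins 78 mm behind the grasp point.
Start: joints at [1.037, 0.245, 1.558, -0, 1.339, -0.174], TCP at [0.229, 0.608, 0.205] pointing down, gripper open.
Joint ranges: [-3.13, 3.13], [-1.02, 2.26], [0.13, 2.54], [-0.95, 4.09], [0.21, 2.88], [-2.74, 2.74]. Speed limits (rad/s): [2.57, 2.57, 3.14, 3.14, 3.14, 3.14].

## Interface

Orientations are given as a unit quaternion [x, y, z, w].
In Python, from station import bot gives the robot as it stands.
- The arm moves only by the shell command python3 -m jog 'ROWS'. ROWS is JSON, a list of rows, each an object of numbers: "fingers": the opening, from -1 (shut) to 1 (fully open); "x", "y", "z": the shift along the tool's x, y, z each as a share of 80 cm, from -1 to 1; "twist": the turn about the tool's z as a share of pi/2 rad, from -1 to 1. A call has 1 to 8 rows; each row is the pose to reach, as a shift and turn from the pose measured when the call began, along the tool's axes at that moment; what a row does not reach only later rows make up. A row lasts 1/10 s, in which the tool goes at most 50 mm and 8.59 degrees, less where a joint would pass 70% of its speed; a pose out of reach is approached as far as the arm can. A call with a number of a shift or a turn outside -1 to 1 is refused whole. A call with a gripper value outside its range is refused whole. The fingers move at their own pace and stop on an object; the grip force is fixed at half the most. Time passes only in rows, so rows that repeat a pose let the fingers close. It gives the time, the measured TCP pose, the force and the opening at its end, in the units of the state.
- bot.get_obs(): the state, without advancing time (a new reading comes with each control period).
- bot.read_camera(name): name is "side" or "top"; returns a dict with "image" (480x640x3 uint8, blue, green, red), "vfov" (degrees; the focal length in pixels is half the picture's height over the tangent of half this angle, whatever the lens; pixels are square), "cx", "cy" (the principal point, pixels), "D" ([k1, k2, p1, p2, k3] as OpenCV has them; the pictures are not rectified), "rvec" (rotation vector, rad) and "tvec" (3), from world to camera coordinates, as OpenCV has them. Camera axes: x right, y down, z forward; pixel columns grow to the right and rows downward; lengths in m; the calibration is good to about 2 mm. A picture is of the moment at which its call begins. There is no depth.
- bot.job_done(): hands the job in, once; it reports no verdict.
The state is a dict: "time_s": time; "joints": joint angles; "qvel": joint speeds; "tau": joint torques, N m; "position": TCP position; "eef_rot": TCP orientation; "wrist_force": force on the tool from outside, world axes, zero at the start; "ft_torque": the same for the moment, N m; "width": finger opening in m.
Only numpy, scipy, OpenCV 4.12 (cv2) and the standard library are available. Lean on these libraries where they do the work, as an engineer would, in place of code of your own. Each camera call takes 0.05 s, during which the arm holds its last target. There are 200 camera calls.

## Task

Without picking it up, push the blue glazed tile across the sorting board until its long side lies flat against the rail, somewhere between the two pockets, then slide it along the rail into the corner pocket at the end with the green disc, fully home against the end stop. Keep it lying on the board all the way, do not let it go into the pocket at the orange disc's end, and leave everything else on the table where it stands.

Things in the scene. Friction and masses are not known exactly. Their poses are not given: they have to be found in the camera images.
- tile: blue glazed ceramic tile, 40 x 56 x 14 mm (its own x, y, z), loose, about 75 g, lying flat on the plywood board. Origin at the centre of its underside; y runs along its long side.
- jig: fixed plywood board, x from -90 to +75 mm, 410 mm along y, 10 mm thick; origin at table height, midway along it, z up. Sizes below are in its axes. Aluminium strips stand 12 mm above its top (to z = 22 mm). The rail is the long strip along y on the +x side, inner face at x = +45 mm. Each end has a corner pocket; between and in front the board is open.
- rail_mid (a point): middle of the rail's inner face, at its foot: jig (45, 0, 10) mm. A tile lying flat against the rail has its origin at jig x = +25 mm.
- left_corner (a point): inner corner at the +y end, where rail and end stop meet on the board's top: jig (45, 150, 10) mm. The stop runs from there towards -x. A keeper strip parallel to the rail (face at x = +1 mm, |y| 120 to 150 mm) closes the third side: the pocket is 44 mm wide, 30 mm deep, open to the board's middle, with a slanted lead-in from the keeper's mouth out to about x = -18, |y| = 105 mm.
- right_corner (a point): the mirror-image corner at the -y end: jig (45, -150, 10) mm; same pocket
- left_home (a point): where the tile's origin lies when it is fully home in the pocket at the +y end, touching rail and stop, long side along jig y: jig (25, 122, 10) mm. 30 mm of the tile are then in the pocket, 26 mm stick out towards the middle.
- right_home (a point): the same for the pocket at the -y end: jig (25, -122, 10) mm
- green_disc: green plastic disc, 28 mm across, 3 mm thick, fixed on the board's top outside one end stop (jig x = +20 mm, y = +183 or -183 mm): marks the pocket to use. Origin at the centre of its underside.
- orange_disc: orange disc of the same size at the other end of the board: marks the pocket not to use
- finial: small white porcelain finial, 32 mm across, 46 mm tall, loose bystander on the table on the robot's side of the board; origin under its centre
- sponge: yellow sponge block, 75 x 110 x 35 mm, loose bystander beyond the -y end of the board; origin under its centre
- jar: small pale glass jar with a white lid, 58 mm across, 62 mm tall, loose bystander behind the rail; origin under its centre
- tape: cardboard ring, 72 mm across, 22 mm high, loose bystander beyond the +y end of the board; origin under its centre
- brush: brush 170 mm long (bristles 50 mm) lying on the table on the robot's side of the board, roughly along it, loose bystander; origin about midway along it, its own x along the handle towards the bristles

How it is judged:
By the outcome, as a careful person would: the job done as asked, in the order asked, and still so for the second after the job is handed in, with the robot touching nothing.
It also fails if it takes over 51 s, if anything falls off the work surface, if the arm or the gripper's body presses on something with over 40 N, if the wrist force passes 120 N, or if a joint passes its speed limit or range.

## Working session

There is one attempt and no reset: what is moved stays moved. The work goes in short steps, Python scripts to look and compute and a shell command to move; the robot and the scene stay as the last step left them, time stands still between calls to the robot, and variables do not carry over. Pictures are saved under pics/ and viewed, about 8 in all and at most 12, crops included, and the job is handed in when it is done.

```bash
mkdir -p pics
cat > h.py <<'E'
import numpy as np, cv2
from station import bot
def cam(n):
    c=bot.read_camera(n); im=np.ascontiguousarray(c["image"]); f=im.shape[0]/2/np.tan(np.radians(c["vfov"])/2)
    K=np.array([[f,0,c["cx"]],[0,f,c["cy"]],[0,0,1]]); return im,K,np.array(c["D"],float),np.array(c["rvec"],float),np.array(c["tvec"],float)
def ray(px,c,z):
    _,K,D,r,t=c; p=cv2.undistortPoints(np.array(px,float).reshape(-1,1,2),K,D)[:,0]
    R=cv2.Rodrigues(r)[0]; o=-R.T@t.ravel(); d=np.c_[p,np.ones(len(p))]@R
    return o+d*((z-o[2])/d[:,2])[:,None]
def proj(P,c):
    return cv2.projectPoints(np.array(P,float).reshape(-1,3),c[3],c[4],c[1],c[2])[0][:,0]
E
python3 - <<'E'
from h import *
for n in("top","side"):
    c=cam(n); cv2.imwrite(f"pics/{n}0.png",c[0]); R=cv2.Rodrigues(c[3])[0]; print(n,-R.T@c[4].ravel(),c[1][0,0],c[2])
o=bot.get_obs(); print({k:np.round(v,3) for k,v in o.items()})
E
```

```text
top [0.4526488  0.02699231 1.07105706] 493.47773984617305 [-0.00415755  0.          0.          0.          0.        ]
side [ 0.1550913  -0.4351204   0.73236552] 539.7018699712326 [-0.03645346  0.          0.          0.          0.        ]
{'time_s': np.float64(0.1), 'joints': array([ 1.037,  0.246,  1.559,  0.   ,  1.339, -0.174]), 'qvel': array([-0.002, -0.002, -0.003, -0.001,  0.   , -0.001]), 'tau': array([-1.0000e-03, -4.1692e+01, -3.1552e+01,  6.9000e-02,  3.1000e-02,
       -0.0000e+00]), 'position': array([0.229, 0.608, 0.204]), 'eef_rot': array([ 0.179,  0.984, -0.001, -0.   ]), 'wrist_force': array([ 0.715, -0.284,  0.78 ]), 'ft_torque': array([ 0.011, -0.017,  0.036]), 'width': np.float64(0.094)}
```

View pics/top0.png

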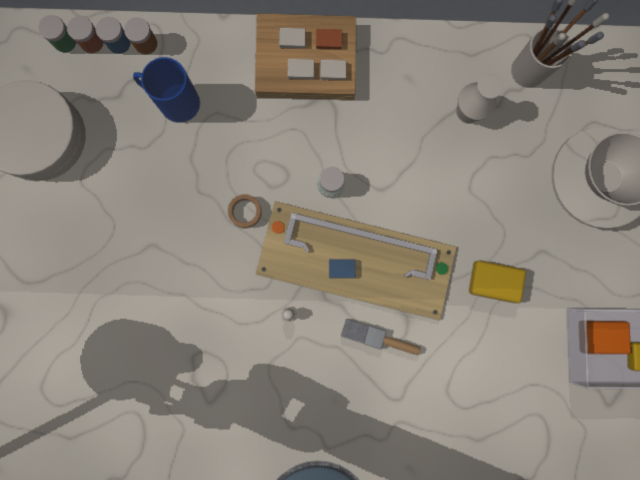

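View pics/side0.png

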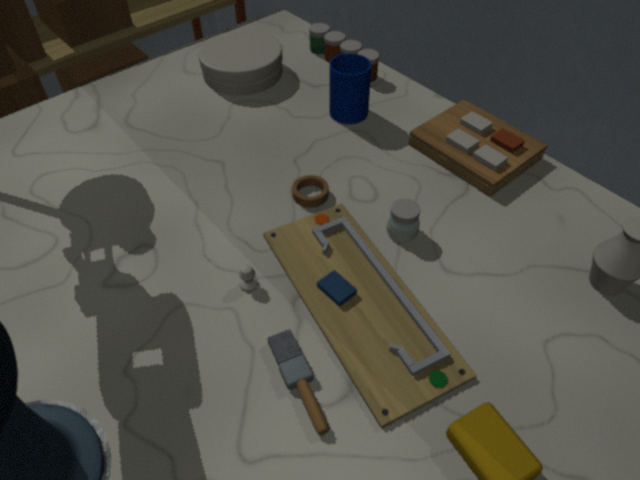

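The board is at about (357,262) in the top view. The green disc is at (442,268), the -y end, and the orange disc at (278,228). The blue tile is at (343,268), askew and about 60 mm off the rail. Next I'll measure the jig and tile poses.

```bash
cat >> h.py <<'E'
def blob(c,lo,hi,roi):
    hsv=cv2.cvtColor(c[0],cv2.COLOR_BGR2HSV); m=cv2.inRange(hsv,lo,hi); k=np.zeros_like(m); x0,y0,x1,y1=roi; k[y0:y1,x0:x1]=m[y0:y1,x0:x1]
    cs=cv2.findContours(k,cv2.RETR_EXTERNAL,cv2.CHAIN_APPROX_NONE)[0]
    return max(cs,key=cv2.contourArea).reshape(-1,2) if cs else None
def cen(ct): M=cv2.moments(ct.reshape(-1,1,2)); return [M["m10"]/M["m00"],M["m01"]/M["m00"]]
def tile(c,roi,z=.024):
    ct=blob(c,(98,90,30),(125,255,255),roi)
    P=ray(ct,c,z)[:,:2]
    return P,cv2.minAreaRect((P*1000).astype(np.float32))
E
python3 - <<'E'
from h import *
rois={"top":(250,190,470,330),"side":(250,190,500,430)}
for n in rois:
    c=cam(n); roi=rois[n]
    g=blob(c,(45,100,40),(85,255,255),roi); o=blob(c,(3,170,100),(14,255,255),roi)
    G=ray([cen(g)],c,.013)[0]; O=ray([cen(o)],c,.013)[0]
    v=(O-G)[:2]; th=np.arctan2(-v[0],v[1]); ex=np.array([np.cos(th),np.sin(th)]); ey=np.array([-np.sin(th),np.cos(th)])
    org=(G+O)[:2]/2-.020*ex
    P,r=tile(c,roi); q=np.c_[(P-org)@ex,(P-org)@ey]*1000
    print(n,"G",G,"O",O,"len",np.linalg.norm(v),"th",np.degrees(th),"org",org)
    print(" tile rect",r,"jig ctr",((np.array(r[0])/1000-org)@np.c_[ex,ey])*1000, "range",q.min(0),q.max(0))
    bx=ray([cen(blob(c,(98,90,30),(125,255,255),roi))],c,.024)[0]; print(" cen",bx)
E
```

```text
top G [ 0.52097053 -0.26132409  0.013     ] O [0.60519502 0.09426253 0.013     ] len 0.3654252456656026 th -13.325539013472726 org [ 0.54362125 -0.07892111]
 tile rect ((516.546630859375, -43.858314514160156), (31.974836349487305, 49.17085647583008), 0.747901976108551) jig ctr [-34.42706323  27.87851814] range [-55.39763326   0.36758414] [-12.9412301   55.01043098]
 cen [ 0.51650876 -0.0443612   0.024     ]
side G [ 0.52366317 -0.26136019  0.013     ] O [0.60867833 0.09680007 0.013     ] len 0.36811186963881365 th -13.352963605150515 org [ 0.54671143 -0.07766108]
 tile rect ((517.5836791992188, -46.89887237548828), (41.6262321472168, 57.261444091796875), 0.3521577715873718) jig ctr [-35.44481745  23.20353937] range [-59.696797    -8.58731737] [-10.11065657  54.6971112 ]
 cen [ 0.51745748 -0.04675595  0.024     ]
```

The two views agree to 3 mm. The jig origin is about (0.545,-0.078) with yaw -13.3°. The tile is at jig (-35,26), turned about 14°, and the disc spacing of 366 mm checks out. The goal is the -y pocket. I'll push with two half-closed fingers, jaws along jig y.

```bash
cat >> h.py <<'E'
TH=np.radians(-13.34); ORG=np.array([.545,-.078]); EX=np.array([np.cos(TH),np.sin(TH)]); EY=np.array([-EX[1],EX[0]])
def go(jx,jy,z,yawjig=None):
    "rows' shares to bring TCP to jig (jx,jy) mm, world z; yawjig: wanted angle of tool y in jig, deg"
    from scipy.spatial.transform import Rotation as Rn
    o=bot.get_obs(); R=Rn.from_quat(o["eef_rot"]).as_matrix(); p=o["position"]
    t=np.r_[ORG+jx/1000*EX+jy/1000*EY,z]; s=R.T@(t-p)/.8
    a=np.degrees(np.arctan2(R[1,1],R[0,1])-TH); j=[(p[:2]-ORG)@EX*1000,(p[:2]-ORG)@EY*1000]
    print("t",o["time_s"],"jig",np.round(j,1),"z",round(p[2],4),"yawjig",round(a,2),"F",np.round(o["wrist_force"],1),"share",np.round(s,4),"twist",None if yawjig is None else round(-(yawjig-a)/90,4))
E
R='{"x":-0.5675,"y":-0.6427,"z":0.08,"twist":-0.08,"fingers":-0.5}'
python3 -m jog '[{"x":-0.5675,"y":-0.6427,"z":0.08,"twist":-0.08,"fingers":-0.5},{"x":-0.5675,"y":-0.6427,"z":0.08,"twist":-0.08,"fingers":-0.5},{"x":-0.5675,"y":-0.6427,"z":0.08,"twist":-0.08,"fingers":-0.5},{"x":-0.5675,"y":-0.6427,"z":0.08,"twist":-0.08,"fingers":-0.5},{"x":-0.5675,"y":-0.6427,"z":0.08,"twist":-0.08,"fingers":-0.5},{"x":-0.5675,"y":-0.6427,"z":0.08,"twist":-0.08,"fingers":-0.5},{"x":-0.5675,"y":-0.6427,"z":0.08,"twist":-0.08,"fingers":-0.5},{"x":-0.5675,"y":-0.6427,"z":0.08,"twist":-0.08,"fingers":-0.5}]'
python3 -c "from h import *; go(-80,26,.1,90)"
```

```text
time_s: 1.0
position: [0.3705, 0.2343, 0.1681]
eef_rot: [0.117, 0.993, -0.0, 0.0]
wrist_force: [0.9, -0.4, -0.5]
width: 0.0332
t 1.0 jig [-241.8  263.6] z 0.1681 yawjig 89.96 F [ 0.9 -0.4 -0.5] share [-0.2025 -0.2968  0.0855] twist -0.0005
```

```bash
python3 -m jog '[{"x":-0.2025,"y":-0.297,"z":0.08,"fingers":-0.5},{"x":-0.2025,"y":-0.297,"z":0.08,"fingers":-0.5},{"x":-0.2025,"y":-0.297,"z":0.08,"fingers":-0.5},{"x":-0.2025,"y":-0.297,"z":0.08,"fingers":-0.5},{"x":-0.2025,"y":-0.297,"z":0.08,"fingers":-0.5},{"x":-0.2025,"y":-0.297,"z":0.08,"fingers":-0.5},{"x":-0.2025,"y":-0.297,"z":0.08,"fingers":-0.5},{"x":-0.2025,"y":-0.297,"z":0.08,"fingers":-0.5}]'
python3 - <<'E'
from h import *
go(-80,26,.015,90)
c=cam("side"); cv2.imwrite("pics/s1.png",cv2.resize(c[0][180:440,200:520],None,fx=2,fy=2))
E
```

```text
t 1.0 jig [-241.8  263.6] z 0.1681 yawjig 89.96 F [ 0.9 -0.4 -0.5] share [-0.2025 -0.2967  0.1917] twist -0.0005validation failed for argument at $[0]...
```

View pics/s1.png

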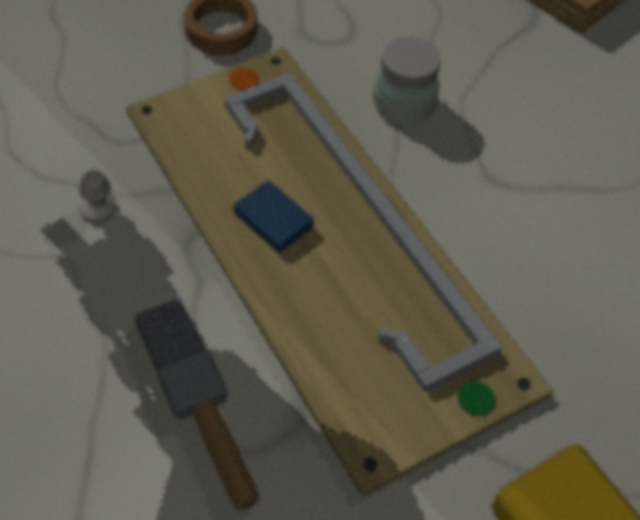

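The call was refused because I left out "twist", and the arm did not move. The crop shows the tile at (272,215), untouched, with the arm still out of the way.

```bash
python3 -m jog '[{"x":-0.2025,"y":-0.297,"z":0.08,"twist":0,"fingers":-0.5},{"x":-0.2025,"y":-0.297,"z":0.08,"twist":0,"fingers":-0.5},{"x":-0.2025,"y":-0.297,"z":0.08,"twist":0,"fingers":-0.5},{"x":-0.2025,"y":-0.297,"z":0.08,"twist":0,"fingers":-0.5},{"x":-0.2025,"y":-0.297,"z":0.08,"twist":0,"fingers":-0.5},{"x":-0.2025,"y":-0.297,"z":0.08,"twist":0,"fingers":-0.5},{"x":-0.2025,"y":-0.297,"z":0.08,"twist":0,"fingers":-0.5},{"x":-0.2025,"y":-0.297,"z":0.08,"twist":0,"fingers":-0.5}]'
python3 - <<'E'
from h import *
go(-80,26,.015,90)
c=cam("side"); cv2.imwrite("pics/s2.png",cv2.resize(c[0][180:440,200:520],None,fx=2,fy=2))
E
```

```text
time_s: 1.85
position: [0.4732, -0.0417, 0.1041]
eef_rot: [0.121, 0.993, -0.002, -0.0]
wrist_force: [0.2, -1.0, 0.0]
width: 0.0235
t 1.85 jig [-78.3  18.7] z 0.1041 yawjig 89.42 F [ 0.2 -1.   0. ] share [0.0022 0.0096 0.1114] twist -0.0064
```

View pics/s2.png

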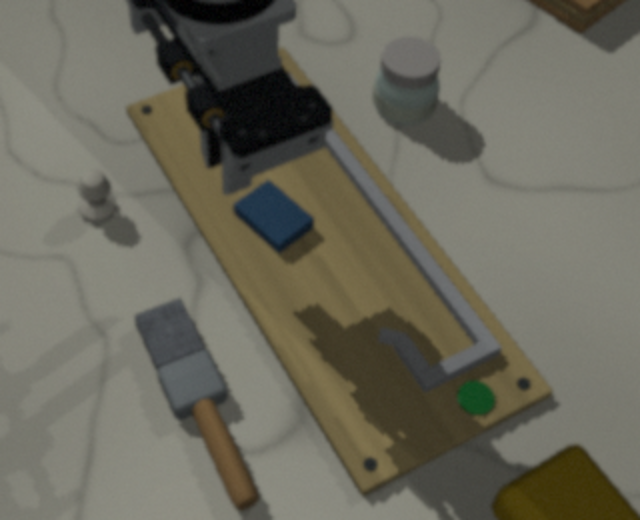

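The gripper hovers on the robot's side of the tile, with the fingers at crop (215-245,180). Now I'll lower it to 16 mm and settle.

```bash
python3 -m jog '[{"x":0.002,"y":0.0096,"z":0.03,"twist":-0.006,"fingers":-0.5},{"x":0.002,"y":0.0096,"z":0.06,"twist":-0.006,"fingers":-0.5},{"x":0.002,"y":0.0096,"z":0.085,"twist":-0.006,"fingers":-0.5},{"x":0.002,"y":0.0096,"z":0.1,"twist":-0.006,"fingers":-0.5},{"x":0.002,"y":0.0096,"z":0.107,"twist":-0.006,"fingers":-0.5},{"x":0.002,"y":0.0096,"z":0.11,"twist":-0.006,"fingers":-0.5},{"x":0.002,"y":0.0096,"z":0.11,"twist":-0.006,"fingers":-0.5}]'
python3 -c "from h import *; go(5-8,26,.015,90)"
```

```text
time_s: 2.6
position: [0.4737, -0.0331, 0.0169]
eef_rot: [0.115, 0.993, -0.002, 0.0]
wrist_force: [0.5, -0.5, 0.7]
width: 0.0237
t 2.6 jig [-79.8  27.2] z 0.0169 yawjig 90.1 F [ 0.5 -0.5  0.7] share [-0.0959 -0.0017  0.0024] twist 0.0011
```

```bash
python3 -m jog '[{"x":-0.005,"y":0,"z":0.002,"twist":0,"fingers":-0.5},{"x":-0.011,"y":0,"z":0.002,"twist":0,"fingers":-0.5},{"x":-0.017,"y":0,"z":0.002,"twist":0,"fingers":-0.5},{"x":-0.022,"y":0,"z":0.002,"twist":0,"fingers":-0.5},{"x":-0.027,"y":0,"z":0.002,"twist":0,"fingers":-0.5},{"x":-0.032,"y":0,"z":0.002,"twist":0,"fingers":-0.5},{"x":-0.037,"y":0,"z":0.002,"twist":0,"fingers":-0.5},{"x":-0.042,"y":0,"z":0.002,"twist":0,"fingers":-0.5}]'
python3 -m jog '[{"x":-0.005,"y":0,"z":0,"twist":0,"fingers":-0.5},{"x":-0.01,"y":0,"z":0,"twist":0,"fingers":-0.5},{"x":-0.015,"y":0,"z":0,"twist":0,"fingers":-0.5},{"x":-0.02,"y":0,"z":0,"twist":0,"fingers":-0.5},{"x":-0.025,"y":0,"z":0,"twist":0,"fingers":-0.5},{"x":-0.03,"y":0,"z":0,"twist":0,"fingers":-0.5},{"x":-0.033,"y":0,"z":0,"twist":0,"fingers":-0.5}]'
python3 - <<'E'
from h import *
go(-3,26,.015,90)
c=cam("side"); cv2.imwrite("pics/s3.png",cv2.resize(c[0][180:440,200:520],None,fx=2,fy=2))
E
```

```text
time_s: 3.4
position: [0.5066, -0.0409, 0.0153]
eef_rot: [0.115, 0.993, -0.002, 0.0]
wrist_force: [-0.3, 0.4, -0.3]
width: 0.0236
time_s: 4.1
position: [0.5328, -0.0471, 0.0153]
eef_rot: [0.115, 0.993, -0.002, 0.0]
wrist_force: [-0.8, 0.4, 1.1]
width: 0.0233
t 4.1 jig [-19.   27.3] z 0.0153 yawjig 90.1 F [-0.8  0.4  1.1] share [-0.0201 -0.0016  0.0004] twist 0.0011
```

View pics/s3.png

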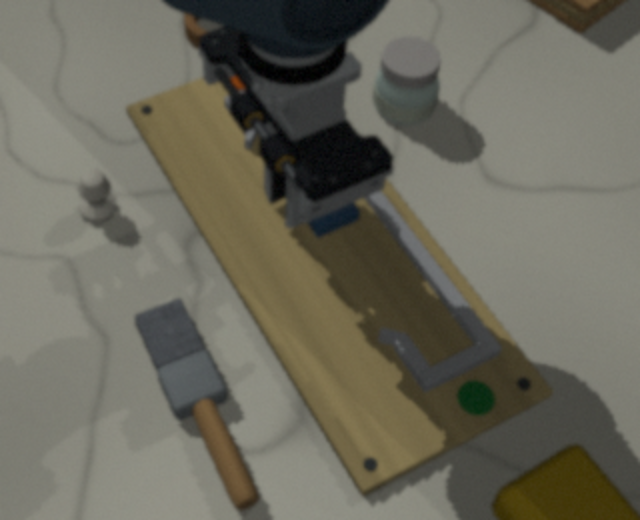

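The tile, its end showing at crop (335,220), is now square to the rail and just short of it. I'll continue slowly until contact shows in the force.

```bash
python3 -m jog '[{"x":-0.004,"y":0,"z":0,"twist":0,"fingers":-0.5},{"x":-0.008,"y":0,"z":0,"twist":0,"fingers":-0.5},{"x":-0.011,"y":0,"z":0,"twist":0,"fingers":-0.5},{"x":-0.014,"y":0,"z":0,"twist":0,"fingers":-0.5},{"x":-0.017,"y":0,"z":0,"twist":0,"fingers":-0.5},{"x":-0.019,"y":0,"z":0,"twist":0,"fingers":-0.5}]'
python3 -c "from h import *; go(-3,26,.015,90)"
python3 -m jog '[{"x":-0.002,"y":0,"z":0,"twist":0,"fingers":-0.5},{"x":-0.003,"y":0,"z":0,"twist":0,"fingers":-0.5},{"x":-0.004,"y":0,"z":0,"twist":0,"fingers":-0.5}]'
python3 -c "from h import *; go(-3,26,.015,90)"
```

```text
time_s: 4.75
position: [0.5477, -0.0506, 0.0154]
eef_rot: [0.115, 0.993, -0.002, -0.0]
wrist_force: [-3.7, 0.5, 3.7]
width: 0.0238
t 4.75 jig [-3.7 27.3] z 0.0154 yawjig 90.1 F [-3.7  0.5  3.7] share [-0.0009 -0.0016  0.0005] twist 0.0011
time_s: 5.05
position: [0.5477, -0.0505, 0.0148]
eef_rot: [0.115, 0.993, -0.002, -0.004]
wrist_force: [-12.0, 2.4, 8.8]
width: 0.0235
t 5.05 jig [-3.7 27.4] z 0.0148 yawjig 90.13 F [-12.    2.4   8.8] share [-0.0008 -0.0017 -0.0003] twist 0.0014
```

Firm contact, 12 N, at exactly the expected place: the tile is flat on the rail. I'll back off, lift, and move to the tile's +y end with the jaws turned 90° and shut.

```bash
python3 -m jog '[{"x":0.01,"y":0,"z":0,"twist":0,"fingers":-0.5},{"x":0.022,"y":0,"z":0,"twist":0,"fingers":-0.5},{"x":0.025,"y":0,"z":-0.05,"twist":0,"fingers":-0.5},{"x":0.025,"y":0,"z":-0.1,"twist":0,"fingers":-1},{"x":0.0,"y":0.05,"z":-0.1,"twist":0.1,"fingers":-1},{"x":-0.035,"y":0.075,"z":-0.1,"twist":0.2,"fingers":-1},{"x":-0.035,"y":0.075,"z":-0.1,"twist":0.3,"fingers":-1},{"x":-0.035,"y":0.075,"z":-0.1,"twist":0.4,"fingers":-1}]'
python3 -c "from h import *; go(25,84,.09,0)"
```

```text
time_s: 5.85
position: [0.5899, 0.0023, 0.0942]
eef_rot: [0.404, 0.915, -0.003, -0.003]
wrist_force: [0.3, -0.0, 0.4]
width: 0.0003
t 5.85 jig [25.1 88.5] z 0.0942 yawjig 55.67 F [ 0.3 -0.   0.4] share [-0.0031 -0.0047  0.0053] twist 0.6186
```

```bash
python3 -m jog '[{"x":-0.003,"y":-0.0047,"z":0,"twist":0.1,"fingers":-1},{"x":-0.003,"y":-0.0047,"z":0,"twist":0.2,"fingers":-1},{"x":-0.003,"y":-0.0047,"z":0,"twist":0.3,"fingers":-1},{"x":-0.003,"y":-0.0047,"z":0,"twist":0.4,"fingers":-1},{"x":-0.003,"y":-0.0047,"z":0,"twist":0.5,"fingers":-1},{"x":-0.003,"y":-0.0047,"z":0,"twist":0.6,"fingers":-1},{"x":-0.003,"y":-0.0047,"z":0,"twist":0.6186,"fingers":-1},{"x":-0.003,"y":-0.0047,"z":0,"twist":0.6186,"fingers":-1}]'
python3 - <<'E'
from h import *
go(24,84,.016,0)
c=cam("side"); cv2.imwrite("pics/s4.png",cv2.resize(c[0][180:440,200:520],None,fx=2,fy=2))
P,r=tile(c,(250,190,500,430)); q=np.c_[(P-ORG)@EX,(P-ORG)@EY]*1000
print(r,q.min(0),q.max(0))
E
```

```text
time_s: 6.65
position: [0.5884, -0.0019, 0.0943]
eef_rot: [0.784, 0.62, -0.004, -0.001]
wrist_force: [0.4, -0.5, -0.0]
width: 0.0004
t 6.65 jig [24.7 84.1] z 0.0943 yawjig 0.01 F [ 0.4 -0.5 -0. ] share [ 0.0004 -0.0003  0.0978] twist 0.0002
((573.2603759765625, -65.22659301757812), (60.071041107177734, 40.85615921020508), 76.34339141845703) [  4.03084173 -11.13866395] [44.96290363 48.88185141]
```

View pics/s4.png

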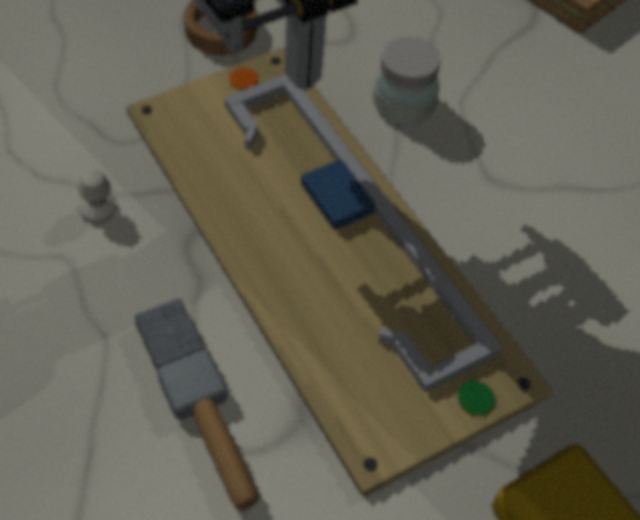

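The tile, at crop (338,195), lies flat on the rail: x range 4 to 45 mm, centre y about 20 mm. I'll lower the fingers behind it and start sliding towards the green end.

```bash
python3 -m jog '[{"x":0,"y":0,"z":0.03,"twist":0,"fingers":-1},{"x":0,"y":0,"z":0.06,"twist":0,"fingers":-1},{"x":0,"y":0,"z":0.085,"twist":0,"fingers":-1},{"x":0,"y":0,"z":0.095,"twist":0,"fingers":-1},{"x":0,"y":0,"z":0.098,"twist":0,"fingers":-1},{"x":-0.008,"y":0,"z":0.098,"twist":0,"fingers":-1},{"x":-0.016,"y":0,"z":0.098,"twist":0,"fingers":-1},{"x":-0.024,"y":0,"z":0.098,"twist":0,"fingers":-1}]'
python3 -c "from h import *; go(24.3,-86,.016,0)"
python3 -m jog '[{"x":-0.006,"y":0,"z":0,"twist":0,"fingers":-1},{"x":-0.012,"y":0,"z":0,"twist":0,"fingers":-1},{"x":-0.018,"y":0,"z":0,"twist":0,"fingers":-1},{"x":-0.024,"y":0,"z":0,"twist":0,"fingers":-1},{"x":-0.03,"y":0,"z":0,"twist":0,"fingers":-1},{"x":-0.036,"y":0,"z":0,"twist":0,"fingers":-1},{"x":-0.042,"y":0,"z":0,"twist":0,"fingers":-1},{"x":-0.048,"y":0,"z":0,"twist":0,"fingers":-1}]'
python3 - <<'E'
from h import *
go(24.3,-86,.016,0)
c=cam("side"); cv2.imwrite("pics/s5.png",cv2.resize(c[0][180:440,200:520],None,fx=2,fy=2))
P,r=tile(c,(250,190,500,430)); q=np.c_[(P-ORG)@EX,(P-ORG)@EY]*1000
print(r,q.min(0),q.max(0))
E
```

```text
time_s: 7.5
position: [0.5842, -0.0217, 0.0171]
eef_rot: [0.784, 0.621, -0.003, -0.0]
wrist_force: [0.6, -0.4, -0.2]
width: 0.0006
t 7.5 jig [25.2 63.8] z 0.0171 yawjig 0.1 F [ 0.6 -0.4 -0.2] share [-0.1873 -0.0014  0.0022] twist 0.0011
time_s: 8.3
position: [0.5753, -0.0594, 0.0172]
eef_rot: [0.784, 0.621, -0.003, -0.0]
wrist_force: [0.7, 0.8, -0.2]
width: 0.0005
t 8.3 jig [25.2 25. ] z 0.0172 yawjig 0.11 F [ 0.7  0.8 -0.2] share [-0.1388 -0.0013  0.0022] twist 0.0012
((565.0872802734375, -97.3499526977539), (59.493595123291016, 40.80449295043945), 76.62303924560547) [  3.59958927 -43.93440294] [44.40905577 15.55412732]
```

View pics/s5.png

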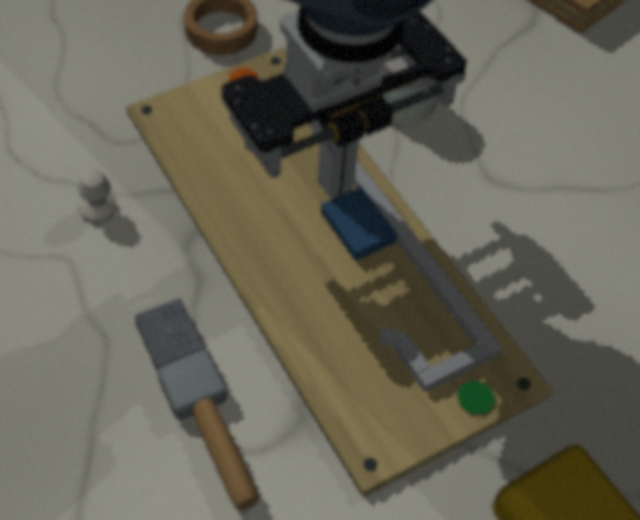

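The tile, at crop (358,225), slides along the rail and stays flush and square, with almost no force. I'll carry on.

```bash
python3 -m jog '[{"x":-0.006,"y":0,"z":0.001,"twist":0,"fingers":-1},{"x":-0.012,"y":0,"z":0.001,"twist":0,"fingers":-1},{"x":-0.018,"y":0,"z":0.001,"twist":0,"fingers":-1},{"x":-0.024,"y":0,"z":0.001,"twist":0,"fingers":-1},{"x":-0.03,"y":0,"z":0.001,"twist":0,"fingers":-1},{"x":-0.036,"y":0,"z":0.001,"twist":0,"fingers":-1},{"x":-0.042,"y":0,"z":0.001,"twist":0,"fingers":-1},{"x":-0.048,"y":0,"z":0.001,"twist":0,"fingers":-1}]'
python3 -m jog '[{"x":-0.005,"y":0,"z":0,"twist":0,"fingers":-1},{"x":-0.01,"y":0,"z":0,"twist":0,"fingers":-1},{"x":-0.015,"y":0,"z":0,"twist":0,"fingers":-1},{"x":-0.02,"y":0,"z":0,"twist":0,"fingers":-1},{"x":-0.025,"y":0,"z":0,"twist":0,"fingers":-1},{"x":-0.03,"y":0,"z":0,"twist":0,"fingers":-1},{"x":-0.035,"y":0,"z":0,"twist":0,"fingers":-1},{"x":-0.04,"y":0,"z":0,"twist":0,"fingers":-1}]'
python3 - <<'E'
from h import *
go(24.3,-86,.016,0)
c=cam("side"); cv2.imwrite("pics/s6.png",cv2.resize(c[0][180:440,200:520],None,fx=2,fy=2))
P,r=tile(c,(250,190,500,430)); q=np.c_[(P-ORG)@EX,(P-ORG)@EY]*1000
print(r,q.min(0),q.max(0))
E
```

```text
time_s: 9.15
position: [0.5663, -0.0978, 0.0166]
eef_rot: [0.784, 0.621, -0.003, -0.0]
wrist_force: [0.2, 0.2, 0.2]
width: 0.0002
time_s: 9.95
position: [0.5588, -0.1293, 0.0168]
eef_rot: [0.784, 0.621, -0.003, -0.0]
wrist_force: [0.5, -0.3, -0.6]
width: 0.0006
t 9.95 jig [ 25.3 -46.7] z 0.0168 yawjig 0.07 F [ 0.5 -0.3 -0.6] share [-0.0491 -0.0013  0.0012] twist 0.0008
((548.3834228515625, -166.58676147460938), (58.46487045288086, 41.77762222290039), 77.3665771484375) [   3.16919086 -114.88301207] [ 44.72236026 -56.10162455]
```

View pics/s6.png

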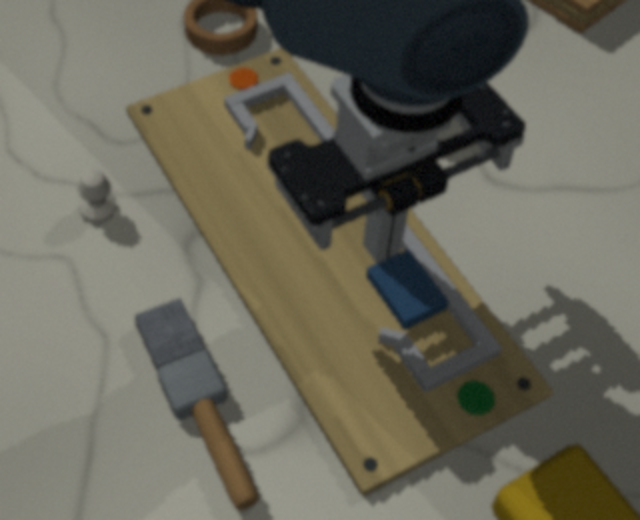

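The tile, at crop (408,288), is at the pocket mouth and lined up. For the final 39 mm I'll push slowly until the stop shows in the force.

```bash
python3 -m jog '[{"x":-0.005,"y":0,"z":0,"twist":0,"fingers":-1},{"x":-0.01,"y":0,"z":0,"twist":0,"fingers":-1},{"x":-0.015,"y":0,"z":0,"twist":0,"fingers":-1},{"x":-0.02,"y":0,"z":0,"twist":0,"fingers":-1},{"x":-0.025,"y":0,"z":0,"twist":0,"fingers":-1},{"x":-0.03,"y":0,"z":0,"twist":0,"fingers":-1},{"x":-0.034,"y":0,"z":0,"twist":0,"fingers":-1},{"x":-0.038,"y":0,"z":0,"twist":0,"fingers":-1}]'
python3 -c "from h import *; go(24.3,-86,.016,0)"
python3 -m jog '[{"x":-0.003,"y":0,"z":0,"twist":0,"fingers":-1},{"x":-0.006,"y":0,"z":0,"twist":0,"fingers":-1},{"x":-0.008,"y":0,"z":0,"twist":0,"fingers":-1},{"x":-0.01,"y":0,"z":0,"twist":0,"fingers":-1},{"x":-0.012,"y":0,"z":0,"twist":0,"fingers":-1}]'
python3 -c "from h import *; go(24.3,-86,.016,0)"
```

```text
time_s: 10.8
position: [0.5517, -0.1597, 0.017]
eef_rot: [0.784, 0.621, -0.004, -0.0]
wrist_force: [0.0, 0.4, -0.8]
width: 0.0005
t 10.8 jig [ 25.4 -77.9] z 0.017 yawjig 0.05 F [ 0.   0.4 -0.8] share [-0.0101 -0.0014  0.0013] twist 0.0006
time_s: 11.3
position: [0.5498, -0.1675, 0.017]
eef_rot: [0.785, 0.62, -0.002, -0.001]
wrist_force: [3.2, 9.9, 2.6]
width: 0.0007
t 11.3 jig [ 25.4 -86. ] z 0.017 yawjig -0.02 F [3.2 9.9 2.6] share [-0.     -0.0013  0.0013] twist -0.0002
```

Contact with the end stop is at -86.0 mm, the computed home position, with 10 N. I'll retreat along +y, lift clear and check.

```bash
python3 -m jog '[{"x":-0.002,"y":0,"z":0,"twist":0,"fingers":-1},{"x":0.01,"y":0,"z":0,"twist":0,"fingers":-1},{"x":0.03,"y":0,"z":0,"twist":0,"fingers":-1},{"x":0.06,"y":0,"z":-0.04,"twist":0,"fingers":-1},{"x":0.11,"y":0,"z":-0.1,"twist":0,"fingers":-1},{"x":0.17,"y":0,"z":-0.15,"twist":0,"fingers":-1},{"x":0.22,"y":0,"z":-0.18,"twist":0,"fingers":-1},{"x":0.28,"y":0,"z":-0.2,"twist":0,"fingers":-1}]'
python3 -m jog '[{"x":0.06,"y":0,"z":-0.02,"twist":0,"fingers":-1},{"x":0.12,"y":0,"z":-0.05,"twist":0,"fingers":-1},{"x":0.18,"y":0,"z":-0.05,"twist":0,"fingers":-1},{"x":0.24,"y":0,"z":-0.05,"twist":0,"fingers":-1},{"x":0.3,"y":0,"z":-0.05,"twist":0,"fingers":-1},{"x":0.3,"y":0,"z":-0.05,"twist":0,"fingers":-1}]'
python3 - <<'E'
from h import *
go(25,0,.1,0)
for n,roi in {"top":(250,190,470,330),"side":(250,190,500,430)}.items():
    c=cam(n)
    P,r=tile(c,roi); q=np.c_[(P-ORG)@EX,(P-ORG)@EY]*1000
    print(n,r,q.min(0),q.max(0))
    print(" expected tile corners px",proj([np.r_[ORG+x*EX+y*EY,.024] for x,y in((.005,-.094),(.045,-.094),(.045,-.15),(.005,-.15))],c).round().tolist())
    (cv2.imwrite("pics/s7.png",cv2.resize(c[0][180:440,200:520],None,fx=2,fy=2)) if n=="side" else cv2.imwrite("pics/t7.png",c[0]))
E
```

```text
time_s: 12.1
position: [0.5988, 0.0336, 0.1712]
eef_rot: [0.785, 0.62, -0.001, 0.0]
wrist_force: [0.8, 0.7, -0.3]
width: 0.0006
time_s: 12.7
position: [0.6535, 0.2735, 0.2099]
eef_rot: [0.783, 0.623, -0.001, -0.0]
wrist_force: [-0.8, -1.2, -0.1]
width: 0.0003
t 12.7 jig [ 24.5 367.1] z 0.2099 yawjig 0.35 F [-0.8 -1.2 -0.1] share [-0.4587 -0.002   0.138 ] twist 0.0039
top ((539.2000122070312, -201.79151916503906), (51.302696228027344, 35.08936309814453), 76.76051330566406) [   5.33743239 -147.43775101] [ 40.4944307  -96.16540022]
 expected tile corners px [[401.0, 264.0], [405.0, 246.0], [430.0, 252.0], [426.0, 270.0]]
side ((539.7572021484375, -203.68994140625), (54.58272171020508, 42.72631072998047), 77.75627136230469) [   2.78919696 -150.84429284] [ 45.24519771 -95.87929075]
 expected tile corners px [[396.0, 332.0], [417.0, 322.0], [439.0, 350.0], [416.0, 361.0]]
```

View pics/s7.png

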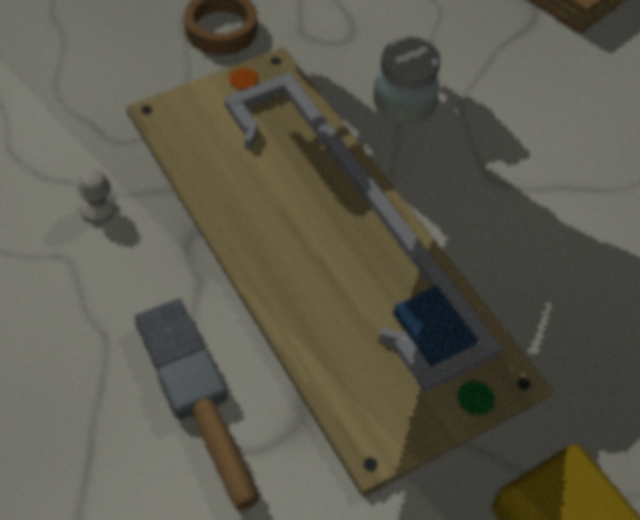

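View pics/t7.png

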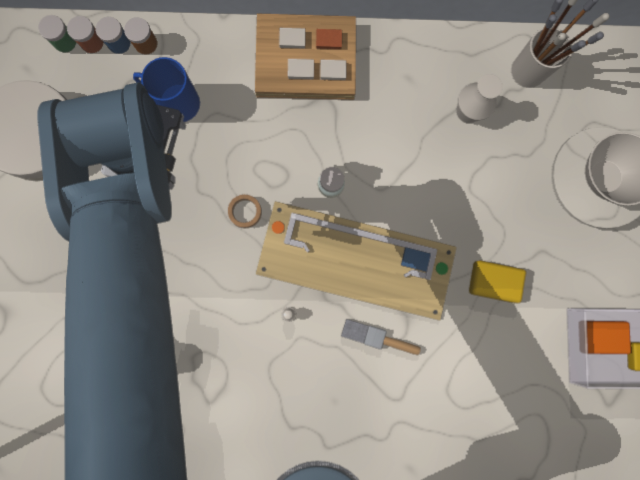

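The tile is in the green pocket and touches the stop. The bystanders are where they were. The side view gives the tile's yaw as about 1° off the rail, so I'll zoom in there.

Run:
```python
from h import *
c=cam("side"); im=c[0][310:380,380:460]
cv2.imwrite("pics/z8.png",np.clip(cv2.resize(im,None,fx=8,fy=8,interpolation=cv2.INTER_CUBIC).astype(float)*1.8,0,255).astype(np.uint8))
```

```text
(no output)
```

View pics/z8.png

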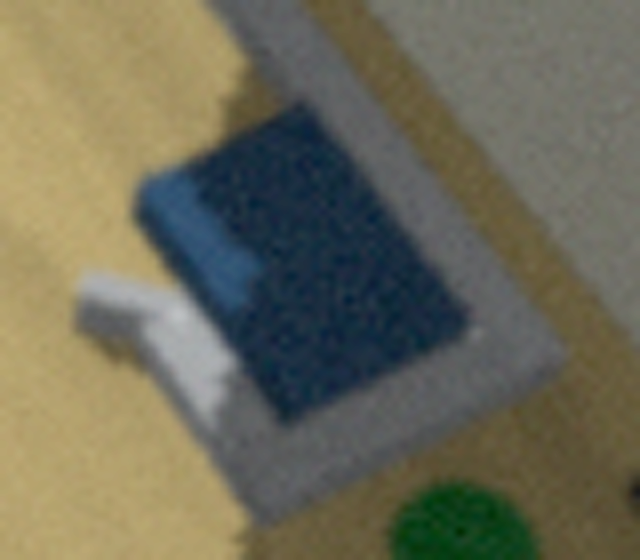

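The zoom shows the tile flush: its rail edge (305,105)–(470,325) runs parallel to the rail with slope 1.33 against 1.34, with no visible gap at the rail or the stop. I'll hand it in.

```bash
python3 -c "
from station import bot
print(bot.get_obs()['time_s']); print(bot.job_done())"
```

```text
12.85
the job is handed in; nothing more can be done
None
```

The blue tile is home in the corner pocket at the green disc's end (-y), touching the rail and the end stop. I handed the job in at 12.85 s of the 51 s allowed.

**What I did:** I pushed the tile flat against the rail at about jig y = +20 mm with two half-closed fingers, and felt 12 N there. Then I turned the jaws 90°, shut them, and slid the tile along the rail until the end stop pushed back with 10 N. That was at TCP y = -86.0 mm, exactly the computed home position. I then backed off and parked the arm clear, with readings near zero.

**Last checks:**
- **Position:** both cameras put the tile at about y = -96 to -150 mm, in the pocket. The top view's outline came out about 5 mm too small, because the mask loses the tile's edges.
- **Yaw:** the views disagreed slightly. The top view gave about 0.1° off the rail and the side view about 1.1°, with its mask disturbed by shade. In the zoomed side view the tile's edge was parallel to the rail, with no visible gap.
- **Bystanders:** by eye, they all stand where they were; I did not measure them again.
- **Refused call:** one jog call was refused because I left out "twist"; it moved nothing.

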